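# Knock the loose end of the plank shelf home

### The arm

A 6-joint arm with a two-finger parallel gripper is mounted at the origin on the work surface. World frame = base frame: x ahead of the robot, y to its left, z up, the work surface at z = 0. Lengths are in mm, angles in rad, forces in N, time in s.
With the tool pointing down it reaches from about 275 to 775 mm from the base axis. Payload 14.6 kg.
Tool frame: the origin (TCP) lies between the finger pads; the fingertips stand 14 mm ahead of it and the grasp point (between the pads) lies 5 mm behind it (arm.tcp_to_tips is the distance from the TCP to the fingertips, in mm); z points along the fingers, y is the line along which they close (so a half turn about z gives the same grasp; the last joint's range is limited). The gripper opens to 85 mm and grips with 20 to 120 N. Pads are 22 mm wide; open, the fingers measure 114 mm over their backs; the gripper's body (76 mm by 85 mm) begins 54 mm behind the grasp point. The pads swing forward as they close: fully open they stand 13 mm farther back than shut.
Start: joints at [-0.155, 0.263, -0.048, 1.259, 0, 1.415], TCP at [525.003, -0.006, 245.278] pointing down, gripper open.
Joint ranges: [-2.65, 2.65], [-0.89, 1.7], [-1.18, 1.37], [-2.13, 2.11], [-1.35, 1.29], [-3.14, 3.14]. Speed limits (rad/s): [1.89, 1.89, 2.57, 2.79, 3.14, 3.14].

### API

Orientations are given as a unit quaternion [x, y, z, w].
In Python, from cell import arm, grab_frame, camera_params, find_in, regions_of gives the robot as it stands. The module is installed in compiled form; this text tells all that it offers.
- The arm moves only by the shell command python3 -m pendant 'ROWS' [FORCE]. ROWS is JSON, a list that holds one entry, the list of rows, each a list of 7 numbers: the shift along the world's x, y, z each as a share of 0.3 m, from -1 to 1, then the turn, a rotation vector about the world's x, y, z each as a share of pi/2 rad, from -1 to 1, then the gripper command: -1 is fully open, 1 is shut, values between are in proportion. In form: [[[dx, dy, dz, rx, ry, rz, jaw], ...]]. A call has 1 to 5 rows; each row is the pose to reach, as a shift and turn from the pose commanded when the call began; what a row does not reach only later rows make up. A row lasts 1/10 s, in which the tool goes at most 50 mm and 8.59 degrees, less where a joint would pass 70% of its speed; a pose out of reach is approached as far as the arm can. A call with a number of a shift or a turn outside -1 to 1 is refused whole. A call with a gripper value outside its range is refused whole. The fingers move at their own pace and stop on an object; FORCE is the grip in N (left out, the last holds). Time passes only in rows, so rows that repeat a pose let the fingers close. It gives the time, the measured TCP pose, the force, the opening and the grip force at its end, in the units of the state.
- arm.get_state(): the state, without advancing time (a new reading comes with each control period).
- grab_frame(name): name is "scene" or "side" or "wrist"; returns the picture (384x512x3 uint8, red, green, blue); there is no depth.
- camera_params(name): a dict with "fx", "fy", "cx", "cy" (pixels), "k1" (the pictures are not rectified: a ray, as slopes to the right and down, at radius r is drawn at 1 + k1 r^2 times it, then the intrinsics apply), "pose" (4x4, takes a point from camera to world coordinates). Camera axes: x right, y up, looking along -z (the intrinsics and any distortion apply to the point x, -y, -z); pixel columns grow to the right and rows downward; lengths in mm; the calibration is good to about 2 mm. A picture is of the moment at which its call begins: read the wrist's pose just before it. camera_params takes no time and is no camera call; for the wrist camera it gives the pose at the moment of the call.
- arm.sign_off(): hands the job in; it is judged then, once.
Trained networks look in the newest picture that a camera, given by its name, has taken for a name from the list of things; names that differ only in an ending like _2 or _b are one class to them, and where a whole thing is asked for, a point or a joint stands for the part that bears it (a point fixed in the world has none). Each returns a list of dicts, best first, with "conf" (0 to 1); they miss things now and then, are a little off and sometimes report something else, mostly with a low value. They report only what shows in the picture. A call takes as long as a camera call. They do not tell look-alikes from the thing itself.
- find_in(camera, query): "centre" ([column, row] in pixels, amid what is visible of it).
- regions_of(camera, query): "pixels" (384x512 bool, what is visible of it) and "centre" ([column, row] in pixels, amid what is visible of it).
The state is a dict: "clock": time; "qpos": joint angles; "qd": joint speeds; "tau": joint torques, N m; "tcp_pos": TCP position; "tool_rot": TCP orientation; "wrist_force": force on the tool from outside, world axes, zero at the start; "ft_torque": the same for the moment, N m; "opening": finger opening in mm; "grasp_force": force on a finger pad.
Only numpy, scipy, OpenCV 4.12 (cv2) and the standard library are available. Lean on these libraries where they do the work, as an engineer would, in place of code of your own. Each camera call takes 0.05 s, during which the arm holds its last target. There are 200 camera calls.

### The job

The left end board of the small plank shelf has worked outward and its locking peg has risen. Push the end board in until it is tight against the end of the plank, then knock its peg fully home with brisk taps of the wooden mallet (do not lean on it slowly or push it with the fingers), and set the mallet back down on the table beside the shelf. Leave everything else where it is.

Things in the scene. Friction and masses are not known exactly. Their poses are not given: they have to be found in the camera images.
- end_board (a joint): Slide of the loose end board (the shelf's left end seen from the robot, its own +y end). In m: 0 is home, tight on the plank's end; larger is farther out along the shelf's +y; starts 0.012 to 0.030. It stays where left; pushing takes about 5 N; home is a solid stop. It carries its cleat and peg. Only with the board home does the peg meet its hole in the plank, so do not knock it before.
- end_board_face (a point): Centre of the loose end board's outer face, 100 mm above the table. The board is 150 mm wide (along x), 22 mm thick, from the table up to 142 mm. Axes are the shelf's: +y points outward (push along -y), +x to the shelf's back, z up. Nothing tall stands within 100 mm outside it.
- peg (a joint): Travel of the locking peg in the loose end board's cleat, in m: 0 stands highest, 0.028 is home, its head down on the cleat; starts 0 to 0.006. Its split foot springs against the hole, so it stays at whatever depth it is driven to; it takes about 8 N to move, and home is a solid stop. It counts as struck if the mallet moves it faster than 80 mm/s (a tap at 0.1 m/s or more does).
- peg_top (a point): Centre of the flat top of the peg's mushroom head; axes as the shelf's. Turned wood, head 40 mm across, 18 mm high (flat top 32 mm), shank 24 mm. It is 60 mm inward (shelf -y) of the end board's outer face, mid-width. Top 188 mm above the table at joint 0, 160 mm when home; tops of cleat and end board 142 mm. The shelf's other end has a like peg already home: leave it.
- mallet_grip (a point): Point on the axis of the mallet's handle, 68 mm from the head's axis: grip here from above, across the handle. Handle straight, level, 22 mm wide, 28 mm high (this point half-way up), from the head to 185 mm from the head's axis along the mallet's -x. Axes: x along the handle to the head, z up. The mallet weighs about 0.3 kg and stands on a flat face of its head, this point 42 mm above the table.
- mallet_head (a point): Centre of the mallet's head, a turned wooden barrel 72 mm in diameter and 84 mm high with its flat striking faces at top and bottom, crosswise to the handle; axes as mallet_grip.
- mallet_face (a point): Centre of the head's lower striking face (flat, 66 mm across), 42 mm below the handle's axis; z points up into the head.
- jar_mid (a point): Empty glass jar, 62 mm in diameter, 90 mm high, standing on the plank (plank top 110 mm above the table) about 110 mm inward of the peg; this point is half-way up. Leave it.
- bin (a joint): Tilt (rad) of the blue tilt-out bin in its case on the plank, beyond the jar, case 100 x 100 x 95 mm: 0 is shut. Leave it.
- comb: Fine-tooth steel comb lying in front of the shelf, 170 x 34 x 5 mm, long along its x; origin under its centre. Leave it.
- hair_band: White plastic hair band lying on the table left of the shelf's front, an open loop 136 x 152 mm, 12 mm thick; origin under its centre. Leave it.
- bangle_stand: Bangle holder of turned wood behind the shelf's right end, 180 mm high with a 160 mm cross bar carrying bangles, foot 104 mm across; origin under its centre. Leave it.
- talc: White talc bottle behind the shelf, 54 mm in diameter, 150 mm high; origin under its centre. Leave it.
- cream: Low white cream jar with a metal cap behind the shelf, 68 mm in diameter, 55 mm high; origin under its centre. Leave it.
Mind the look-alikes: they are no part of the job. What is shaped like the part that bears mallet_grip but orange is not meant.

How it is judged (in metres and radians):
On the way, in this order (a step that is already met when the one before it is completed fails the run):
1. the end board is pushed home, within 2 mm of the plank's end (value of joint end_board below 0.002 m), for 0.2 s.
2. the peg is struck with the mallet: it moves down at more than 80 mm/s under the mallet, not pressed slowly (contact force between mallet and peg above 1 N and velocity of joint peg above 0.08 m/s).
3. the peg is home, its head within 2 mm of the cleat (value of joint peg above 0.026 m), for 0.2 s.
At the end, for the whole second after the job is handed in: The end board is home within 3 mm, the peg's head is within 2 mm of its cleat, and the mallet lies or stands at rest on the table, released, its head centre less than 55 mm above the table and more than 120 mm from the peg in plan (value of joint end_board below 0.003 m and value of joint peg above 0.026 m and height (world z) of mallet_head below 0.055 m and horizontal distance between mallet_head and peg_top above 0.12 m and linear speed of mallet below 0.02 m/s); the robot touches nothing.
It fails at once if the peg is driven more than 12 mm deep while the end board is still more than 4 mm out (value of joint peg above 0.012 m and value of joint end_board above 0.004 m).
It fails at once if the fingers push on the peg (more than 2 N) (contact force between the fingers and peg above 2 N).
It fails at once if the glass jar is shifted more than 20 mm or tipped, or the bin is tilted out (distance of jar_mid from where it was at the start of the episode above 0.02 m or angle between jar_mid's own z axis and vertical above 0.2 rad or value of joint bin above 0.25 rad).
It fails at once if another bystander is shifted more than 30 mm (distance of any of comb, hair_band, bangle_stand, talc, cream from where it was at the start of the episode above 0.03 m).
It also fails if it takes over 61 s, if anything falls off the work surface, if the arm or the gripper's body presses on something with over 40 N, if the wrist force passes 120 N, or if a joint passes its speed limit or range.

## Working session

There is one attempt and no reset: what is moved stays moved. The work goes in short steps, Python scripts to look and compute and a shell command to move; the robot and the scene stay as the last step left them, time stands still between calls to the robot, and variables do not carry over. Pictures are saved under pics/ and viewed, at most 10 in all, crops included, and the job is handed in when it is done.

```bash
mkdir -p pics; cat > h.py <<'E'
import numpy as np, cv2
from cell import arm, grab_frame, camera_params, find_in, regions_of
def ray(cam,px):
    p=camera_params(cam); d=np.array([(px[0]-p['cx'])/p['fx'],(px[1]-p['cy'])/p['fy']])
    s=d.copy()
    for _ in range(20): s=d/(1+p['k1']*(s@s))
    T=np.array(p['pose']); return T[:3,3],T[:3,:3]@np.array([s[0],-s[1],-1])
def at_z(cam,px,z):
    o,d=ray(cam,px); return o+d*(z-o[2])/d[2]
def proj(cam,X):
    p=camera_params(cam);T=np.array(p['pose']);c=T[:3,:3].T@(np.array(X)-T[:3,3])
    s=np.array([c[0],-c[1]])/-c[2]; s=s*(1+p['k1']*(s@s)); return [p['fx']*s[0]+p['cx'],p['fy']*s[1]+p['cy']]
def tri(a,pa,b,pb):
    o1,d1=ray(a,pa);o2,d2=ray(b,pb);A=np.c_[d1,-d2];t=np.linalg.lstsq(A,o2-o1,rcond=None)[0]
    x,y=o1+t[0]*d1,o2+t[1]*d2; return (x+y)/2,np.linalg.norm(x-y)
E
python3 - <<'E'
from h import *
for c in('scene','side'):
    cv2.imwrite(f'pics/{c}0.png',cv2.resize(grab_frame(c)[:,:,::-1],(800,600)))
    for q in('mallet_grip','mallet_head','peg_top','end_board_face','peg','mallet_face','jar_mid','hair_band','comb'):
        print(c,q,[(np.round(r['centre']).tolist(),round(r['conf'],2)) for r in find_in(c,q)][:4])
print(arm.get_state())
E
```

```text
scene mallet_grip [([186.0, 206.0], 0.57), ([186.0, 175.0], 0.57)]
scene mallet_head [([184.0, 206.0], 0.69), ([187.0, 174.0], 0.57)]
scene peg_top [([337.0, 233.0], 0.74)]
scene end_board_face [([344.0, 254.0], 0.79)]
scene peg [([339.0, 232.0], 0.47)]
scene mallet_face [([185.0, 175.0], 0.77), ([185.0, 208.0], 0.7), ([323.0, 305.0], 0.36)]
scene jar_mid [([189.0, 206.0], 0.69), ([283.0, 227.0], 0.68)]
scene hair_band [([383.0, 245.0], 0.54)]
scene comb []
side mallet_grip [([268.0, 288.0], 0.94), ([177.0, 344.0], 0.63)]
side mallet_head [([179.0, 344.0], 0.75), ([266.0, 288.0], 0.64)]
side peg_top []
side end_board_face [([271.0, 153.0], 0.72)]
side peg []
side mallet_face [([178.0, 344.0], 0.64)]
side jar_mid [([283.0, 161.0], 0.72)]
side hair_band [([218.0, 166.0], 0.61)]
side comb [([218.0, 209.0], 0.75), ([272.0, 152.0], 0.56)]
{'clock': 1.0, 'qpos': array([-1.55316637e-01,  2.63091507e-01, -4.82809705e-02,  1.25940634e+00,
       -4.09634347e-06,  1.41551708e+00]), 'qd': array([-6.54800201e-04,  1.56675495e-04,  1.45737714e-03, -1.21496522e-03,
       -5.84153493e-04,  6.96472258e-05]), 'tau': array([-1.85641816e-04, -6.37431479e+01,  3.84772110e+01,  1.08405315e-03,
       -2.40872050e-04, -2.86077636e-05]), 'tcp_pos': array([ 5.25008625e+02, -1.64338060e-02,  2.45289680e+02]), 'tool_rot': array([7.07119999e-01, 7.07093563e-01, 3.50295224e-06, 8.27941886e-06]), 'wrist_force': array([ 0.25492148,  0.84685755, -0.54734106]), 'ft_torque': array([-0.03293013,  0.01304795,  0.0144306 ]), 'grasp_force': 0.0, 'opening': 85.09714380724694}
```

View pics/scene0.png

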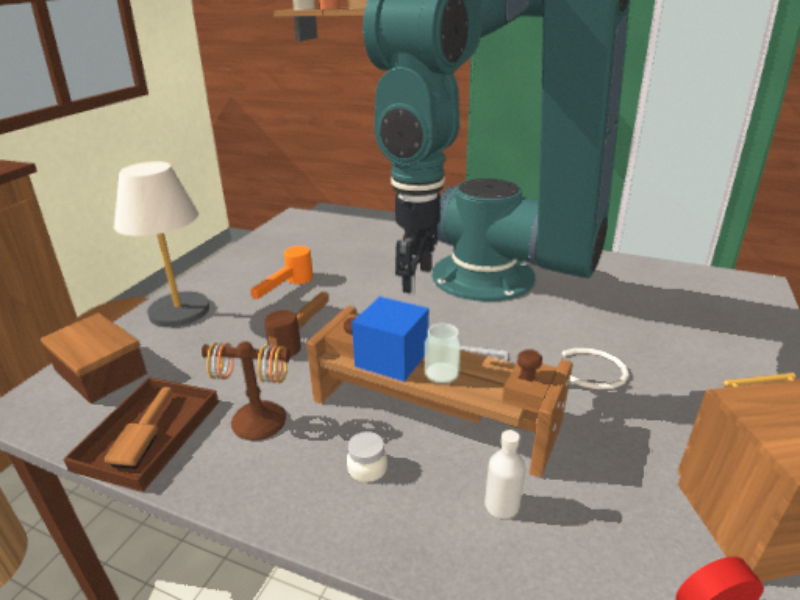

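View pics/side0.png

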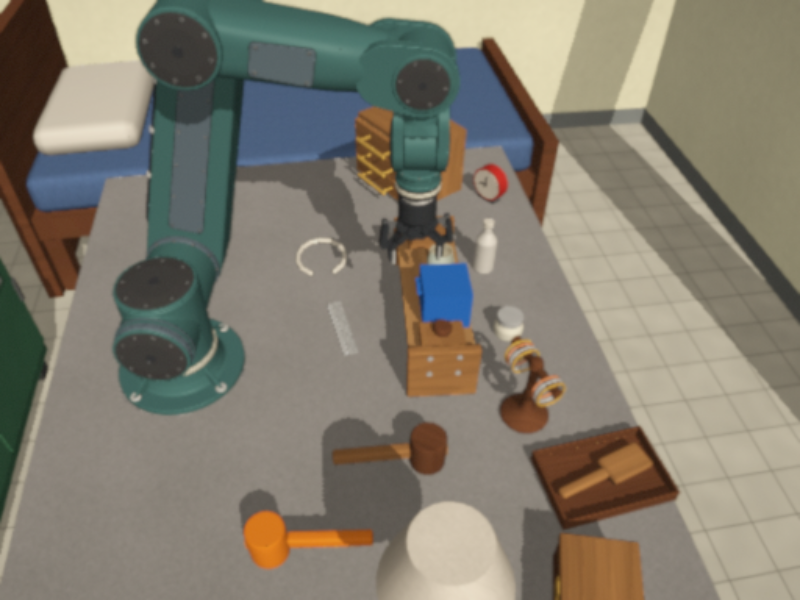

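The scene view shows the shelf, with the raised peg at (529,357) and the loose end board at (555,420). The dark mallet is at (283,333) and the orange one at (298,265). In the side view the gripper hides the loose end.

These could be taken for the mallet, in side-view pixels: dark wooden mallet (428,448), orange mallet (268,540), flat brush in the tray (625,465). The description fits the dark wooden one, so I'll check that in a crop.

```bash
python3 - <<'E'
from h import *
s=grab_frame('side');sc=grab_frame('scene');w=grab_frame('wrist')
a=cv2.resize(s[260:324,200:300],(400,256),interpolation=cv2.INTER_CUBIC)   # x4
b=cv2.resize(sc[210:310,290:410],(480,400),interpolation=cv2.INTER_CUBIC) # x4
c=np.zeros((600,800,3),np.uint8); c[:256,:400]=a; c[256:,:400]=cv2.resize(w,(400,344)); c[:333,400:]=cv2.resize(b,(400,333)); 
c[340:600,400:747]=cv2.resize(w,(347,260))
cv2.imwrite('pics/c1.png',c[:,:,::-1])
k=.64
for n,p,z in(('headtop',(430,434),84),('hend',(335,457),42),('hjunc',(410,450),56),('hb',(218,166),0)):
    q=np.array(p)*k if n!='hb' else p
    print(n,at_z('side',q,z).round(1))
for z in(188,182): print('peg',at_z('scene',np.array((529,355))*k,z).round(1))
for n,p in(('ebtop r',(570,366)),('ebtop l',(537,405))): print(n,at_z('scene',np.array(p)*k,142).round(1))
for q in('mallet_grip','mallet_head'):
    for r in regions_of('side',q):
        m=r['pixels'];print(q,r['centre'],m.sum(),at_z('side',r['centre'],42).round())
for q in ('peg_top','end_board_face','jar_mid'):
    print(q,[(r['centre'],r['conf']) for r in find_in('wrist',q)])
E
```

```text
headtop [ 503.3 -320.7   84. ]
hend [ 320.1 -317.9   42. ]
hjunc [ 463.4 -332.4   56. ]
hb [387.8 307.1   0. ]
peg [599.6 220.4 188. ]
peg [591.  219.4 182. ]
ebtop r [541.3 284.2 142. ]
ebtop l [661.2 249.2 142. ]
mallet_grip [266.1, 289.8] 1173 [ 475. -331.   42.]
mallet_grip [269.1, 152.7] 77 [600. 311.  42.]
mallet_grip [177.7, 345.2] 1403 [ 205. -471.   42.]
mallet_head [180.8, 344.4] 1398 [ 214. -470.   42.]
peg_top []
end_board_face []
jar_mid [([374.6, 89.5], 0.57), ([100.2, 93.1], 0.34)]
```

View pics/c1.png

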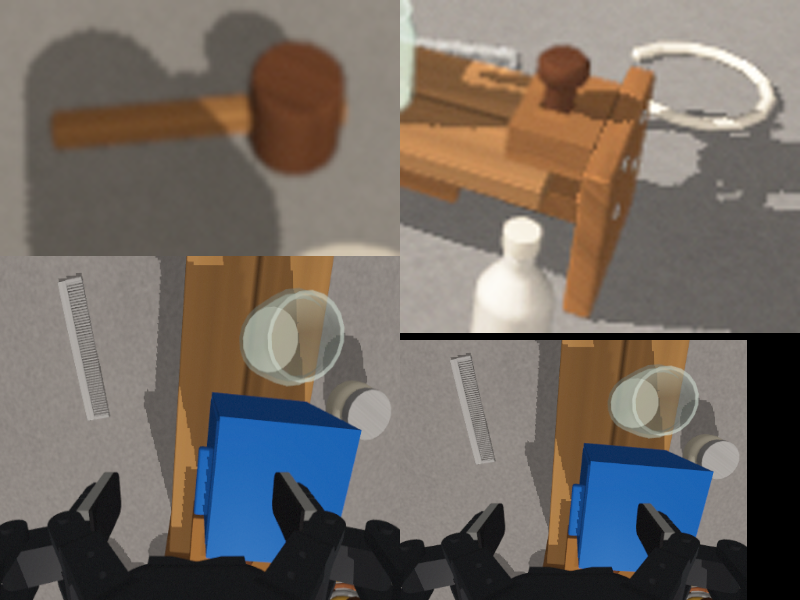

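The crop at upper left confirms the target: a dark turned head with a plain wooden handle, not orange. The wrist view shows the jar and bin, with the shelf turned slightly about z. I'll move over the loose end to measure it.

```bash
python3 -m pendant '[[[0,0.17,0.17,0,0,0,-1],[0,0.3,0.3,0,0,0,-1],[0.1,0.4,0.3,0,0,0,-1],[0.1,0.4,0.3,0,0,0,-1],[0.1,0.4,0.3,0,0,0,-1]]]'
python3 - <<'E'
from h import *
w=grab_frame('wrist'); cv2.imwrite('pics/w2.png',cv2.resize(w[:,:,::-1],(800,600)))
for q in('peg_top','end_board_face','jar_mid','hair_band'): print(q,[(np.round(r['centre']),round(r['conf'],2)) for r in find_in('wrist',q)])
print(arm.get_state()['tcp_pos'],np.array(camera_params('wrist')['pose']).round(3))
E
```

```text
clock: 1.9
tcp_pos: [555.8, 121.5, 335.3]
tool_rot: [0.706, 0.708, 0.0, 0.0]
wrist_force: [0.4, -1.1, 0.5]
opening: 85.4
grasp_force: 0.0
peg_top [(array([295.,  64.]), 0.76)]
end_board_face [(array([293.,  37.]), 0.62)]
jar_mid [(array([295., 222.]), 0.7)]
hair_band [(array([59., 35.]), 0.75)]
[554.53761407 119.13504514 335.06248589] [[ 1.00000e+00  1.00000e-03  1.00000e-03  5.54572e+02]
 [-1.00000e-03  9.64000e-01  2.65000e-01  1.86347e+02]
 [-0.00000e+00 -2.65000e-01  9.64000e-01  4.64609e+02]
 [ 0.00000e+00  0.00000e+00  0.00000e+00  1.00000e+00]]
```

View pics/w2.png

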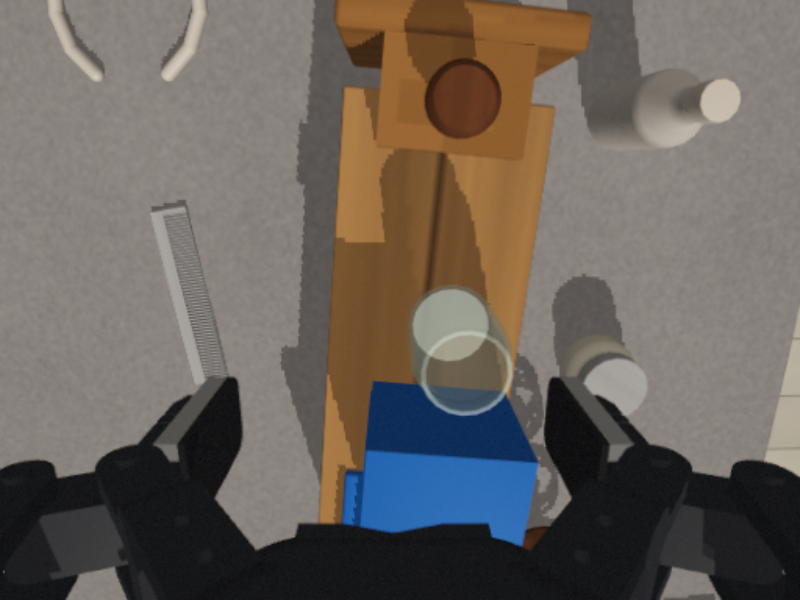

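The wrist view shows the peg head at (463,98), the board top's inner edge from (337,30) to (588,50), and the hair band at upper left.

```bash
python3 - <<'E'
from h import *
k=.64
print(tri('wrist',np.array((463,97))*k,'scene',(338.9,227.)))
for n,p,z in(('inL',(337,30),142),('inR',(588,51),142),('outL',(341,-1),142),('outR',(591,14),142),('clL',(378,146),142),('clR',(522,159),142),('clUL',(386,31),142),('clUR',(537,46),142),('plL',(344,88),110),('plR',(553,107),110),('plLb',(334,430),110),('plRb',(516,360),110),('peg180',(463,98),180),('slot',(444,155),110),('slotb',(430,287),110)):
    print(n,at_z('wrist',np.array(p)*k,z).round(1))
for p in((55,12),(100,75),(170,75),(200,10)): print('hb',at_z('wrist',np.array(p)*k,10).round())
E
```

```text
(array([590.7079014 , 218.45397368, 182.28699159]), np.float64(3.4461889265637766))
inL [522.4 258.  142. ]
inR [668.9 247.5 142. ]
outL [525.  274.5 142. ]
outR [669.1 267.6 142. ]
clL [545.6 192.9 142. ]
clR [633.4 185.4 142. ]
clUL [550.6 257.3 142. ]
clUR [638.6 249.8 142. ]
plL [522.9 230.1 110. ]
plR [659.8 218.8 110. ]
plLb [508.9 -17.3 110. ]
plRb [646.   40.8 110. ]
peg180 [591.3 216.5 180. ]
slot [588.7 187.7 110. ]
slotb [581.   96.8 110. ]
hb [275. 306.  10.]
hb [308. 256.  10.]
hb [368. 254.  10.]
hb [398. 304.  10.]
```

```bash
python3 -m pendant '[[[0.04,0.16,0,0,0,-0.045,1],[0.08,0.32,0,0,0,-0.045,1],[0.11,0.48,0,0,0,-0.045,1],[0.147,0.64,0,0,0,-0.045,1],[0.147,0.64,-0.1,0,0,-0.045,1]]]' 40
python3 -m pendant '[[[0,0,-0.16,0,0,0,1],[0,0,-0.32,0,0,0,1],[0,0,-0.48,0,0,0,1],[0,0,-0.583,0,0,0,1],[0,0,-0.583,0,0,0,1]]]'
python3 - <<'E'
from h import *
s=grab_frame('side');sc=grab_frame('scene')
a=cv2.resize(sc[200:310,290:400],(550,550));cv2.imwrite('pics/c3.png',a[:,:,::-1])
E
```

```text
clock: 2.65
tcp_pos: [603.0, 317.3, 308.5]
tool_rot: [0.731, 0.683, 0.005, 0.002]
wrist_force: [1.1, -0.0, -1.2]
opening: 12.4
grasp_force: 0.0
clock: 3.15
tcp_pos: [596.9, 310.3, 126.4]
tool_rot: [0.732, 0.681, -0.003, -0.001]
wrist_force: [-0.6, -0.5, -0.4]
opening: 0.0
grasp_force: 0.0
```

View pics/c3.png

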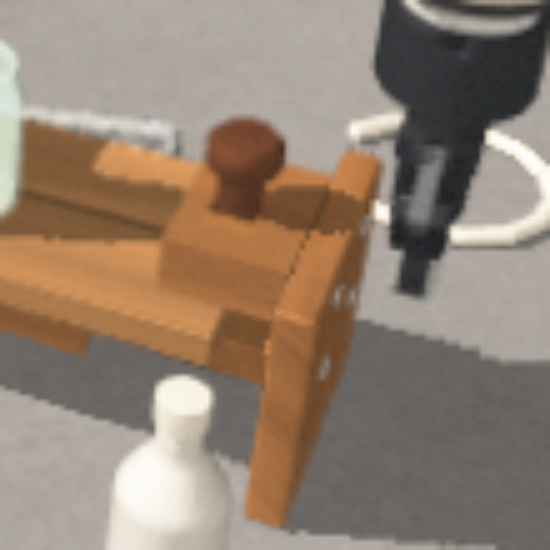

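The closed fingers hang just outside the board, at about (415,260) in the crop, with the tips below the board's top. Next I push.

```bash
python3 -m pendant '[[[-0.006,-0.08,0.01,0,0,0,1],[-0.008,-0.1,0.01,0,0,0,1],[-0.009,-0.12,0.01,0,0,0,1],[-0.01,-0.14,0.01,0,0,0,1],[-0.01,-0.14,0.01,0,0,0,1]]]'
python3 -m pendant '[[[-0.001,-0.01,0,0,0,0,1],[-0.001,-0.015,0,0,0,0,1],[-0.002,-0.02,0,0,0,0,1],[-0.002,-0.02,0,0,0,0,1]]]'
```

```text
clock: 3.75
tcp_pos: [597.0, 270.0, 135.3]
tool_rot: [0.732, 0.681, 0.001, 0.001]
wrist_force: [-0.2, -0.2, 0.2]
opening: 0.1
grasp_force: 0.0
clock: 4.15
tcp_pos: [596.0, 264.4, 134.1]
tool_rot: [0.732, 0.682, 0.001, 0.0]
wrist_force: [2.0, 4.1, 4.1]
opening: -0.5
grasp_force: 2.2
```

```bash
python3 -m pendant '[[[-0.001,-0.012,0,0,0,0,1],[-0.002,-0.024,0,0,0,0,1],[-0.003,-0.036,0,0,0,0,1],[-0.003,-0.036,0,0,0,0,1]]]'
python3 -m pendant '[[[-0.001,-0.012,0,0,0,0,1],[-0.002,-0.024,0,0,0,0,1],[-0.002,-0.024,0,0,0,0,1]]]'
```

```text
clock: 4.55
tcp_pos: [595.6, 260.9, 134.2]
tool_rot: [0.73, 0.683, 0.007, -0.005]
wrist_force: [5.3, 57.3, -6.7]
opening: 0.1
grasp_force: 29.1
clock: 4.85
tcp_pos: [595.5, 260.5, 134.5]
tool_rot: [0.728, 0.685, 0.012, -0.01]
wrist_force: [9.6, 107.6, -16.3]
opening: 0.2
grasp_force: 53.4
```

The force shows a solid stop, so I back off straight away and look.

```bash
python3 -m pendant '[[[0.003,0.05,0,0,0,0,1],[0.01,0.15,0,0,0,0,1],[0.015,0.25,0.1,0,0,0,0],[0.015,0.25,0.25,0,0,0,-0.5],[0.015,0.25,0.4,0,0,0,-1]]]'
python3 - <<'E'
from h import *
sc=grab_frame('scene')
a=cv2.resize(sc[200:310,290:400],(550,550));cv2.imwrite('pics/c4.png',a[:,:,::-1])
print(arm.get_state()['tcp_pos'],find_in('scene','peg_top')[:1])
E
```

```text
clock: 5.35
tcp_pos: [597.7, 321.5, 254.2]
tool_rot: [0.731, 0.682, -0.001, 0.0]
wrist_force: [1.9, -0.2, 1.5]
opening: 43.3
grasp_force: 0.0
[599.13713643 321.61137095 262.23058079] [{'centre': [183.8, 208.2], 'conf': 0.7}]
```

View pics/c4.png

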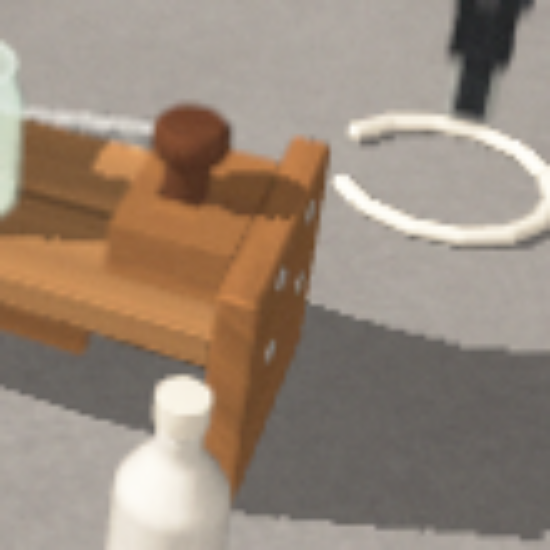

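The board is now tight on the plank's end: the gap is closed and the peg sits about 28 mm inward. Next I go to the mallet.

```bash
python3 -m pendant '[[[-0.03,-0.16,0.05,0,0,0,-1],[-0.06,-0.32,0.05,0,0,0,-1],[-0.09,-0.48,0.05,0,0,0,-1],[-0.12,-0.64,0.05,0,0,0,-1],[-0.15,-0.8,0.05,0,0,0,-1]]]'
python3 -m pendant '[[[-0.03,-0.16,0,0,0,0,-1],[-0.06,-0.32,0,0,0,0,-1],[-0.09,-0.48,0,0,0,0,-1],[-0.12,-0.64,0,0,0,0,-1],[-0.15,-0.8,0,0,0,0,-1]]]'
python3 -m pendant '[[[-0.03,-0.16,0,0,0,0,-1],[-0.06,-0.32,0,0,0,0,-1],[-0.09,-0.48,0,0,0,0,-1],[-0.12,-0.64,0,0,0,0,-1],[-0.12,-0.64,0,0,0,0,-1]]]'
python3 -m pendant '[[[0,0,0,0,0,0,-1],[0,0,0,0,0,0,-1]]]'
python3 - <<'E'
from h import *
w=grab_frame('wrist'); cv2.imwrite('pics/w5.png',cv2.resize(w[:,:,::-1],(800,600)))
for q in('mallet_grip','mallet_head'): print(q,[(np.round(r['centre']),round(r['conf'],2),at_z('wrist',r['centre'],42).round()) for r in find_in('wrist',q)])
s=arm.get_state();print(s['tcp_pos'],s['qpos'])
E
```

```text
clock: 5.95
tcp_pos: [552.5, 79.1, 268.1]
tool_rot: [0.732, 0.682, -0.001, 0.0]
wrist_force: [1.6, -0.5, -0.0]
opening: 85.1
grasp_force: 0.0
clock: 6.45
tcp_pos: [507.4, -160.9, 268.2]
tool_rot: [0.732, 0.682, -0.0, -0.0]
wrist_force: [0.5, 0.2, 0.4]
opening: 85.6
grasp_force: 0.0
clock: 6.95
tcp_pos: [470.8, -355.9, 267.1]
tool_rot: [0.733, 0.68, -0.001, -0.001]
wrist_force: [0.1, 0.7, -0.9]
opening: 85.2
grasp_force: 0.0
clock: 7.15
tcp_pos: [472.5, -350.2, 268.3]
tool_rot: [0.732, 0.682, -0.0, -0.0]
wrist_force: [-0.1, 0.5, -0.9]
opening: 85.4
grasp_force: 0.0
mallet_grip [(array([ 44., 273.]), 0.6, array([ 207., -469.,   42.])), (array([256., 144.]), 0.59, array([ 479., -328.,   42.]))]
mallet_head [(array([ 44., 270.]), 0.77, array([ 208., -464.,   42.])), (array([253., 144.]), 0.61, array([ 476., -328.,   42.]))]
[ 472.80861828 -349.87984303  268.6076414 ] [-7.75525207e-01  3.69559185e-01  1.73117625e-01  1.37427506e+00
 -8.74906917e-05  8.64460255e-01]
```

View pics/w5.png

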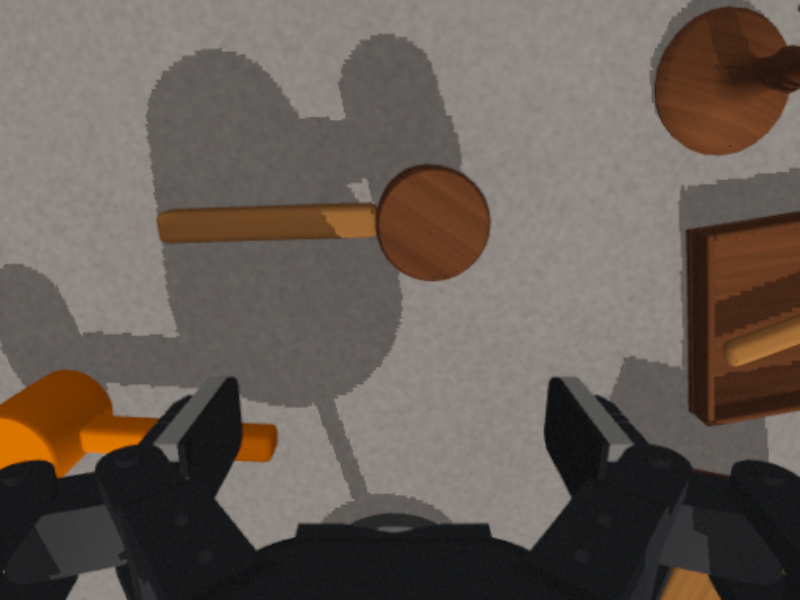

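The wrist view shows the mallet head's top at (433,223) and its handle from (159,226) to (378,220). The orange mallet is at lower left, and the lamp's foot is at about (395,520).

```bash
python3 - <<'E'
from h import *
k=.64
for n,p,z in(('head',(433,223),84),('hend',(160,226),50),('junc',(376,220.5),56),('mid',(270,224),56),('lampbase',(395,510),20),('ortip',(275,442),42)):
    print(n,at_z('wrist',np.array(p)*k,z).round(1))
print('lamp base scene',at_z('scene',np.array((178,308))*k,10).round())
for p in((155,165),(155,232),(197,210),(115,205)):
  o,d=ray('scene',np.array(p)*k)
  print('shade',[ (o+d*(z-o[2])/d[2]).round().tolist() for z in(220,350)])
for q in [((450,540),(153,170))]: print(tri('side',np.array(q[0])*k,'scene',np.array(q[1])*k))
E
```

```text
head [ 499.3 -323.5   84. ]
hend [ 315.4 -316.5   50. ]
junc [ 463.5 -322.8   56. ]
mid [ 392.8 -320.2   56. ]
lampbase [ 459.1 -577.8   20. ]
ortip [ 370.4 -491.3   42. ]
lamp base scene [ 453. -664.   10.]
shade [[23.0, -1078.0, 220.0], [373.0, -714.0, 350.0]]
shade [[462.0, -669.0, 220.0], [697.0, -412.0, 350.0]]
shade [[313.0, -667.0, 220.0], [587.0, -411.0, 350.0]]
shade [[352.0, -912.0, 220.0], [616.0, -591.0, 350.0]]
(array([ 445.82675173, -658.17750251,  361.388152  ]), np.float64(14.800873099429765))
```

```bash
python3 -m pendant '[[[-0.05,0.03,0,0,0,0.095,-1],[-0.1,0.06,0,0,0,0.19,-1],[-0.139,0.097,0,0,0,0.285,-1],[-0.139,0.097,0,0,0,0.38,-1],[-0.139,0.097,0,0,0,0.475,-1]]]'
python3 -m pendant '[[[0,0,0,0,0,0.095,-1],[0,0,0,0,0,0.19,-1],[0,0,0,0,0,0.285,-1],[0,0,-0.1,0,0,0.38,-1],[0,0,-0.2,0,0,0.475,-1]]]'
python3 -m pendant '[[[0,0,-0.1,0,0,0.072,-1],[0,0,-0.25,0,0,0.072,-1],[0,0,-0.25,0,0,0.072,-1],[0,0,-0.25,0,0,0.072,-1]]]'
python3 - <<'E'
from h import *
w=grab_frame('wrist'); cv2.imwrite('pics/w6.png',cv2.resize(w[:,:,::-1],(640,480)))
s=arm.get_state();print(s['tcp_pos'],s['tool_rot'],s['qpos'])
for X in((431,-321,56),(463,-322,56),(395,-319.5,56)): print(np.array(proj('wrist',X))*1.25)
E
```

```text
clock: 7.8
tcp_pos: [430.8, -320.8, 268.9]
tool_rot: [0.43, 0.903, -0.0, 0.0]
wrist_force: [-1.0, -0.2, 0.2]
opening: 85.5
grasp_force: 0.0
clock: 8.3
tcp_pos: [431.4, -321.4, 208.3]
tool_rot: [0.071, 0.997, -0.001, 0.001]
wrist_force: [0.9, -0.8, -0.0]
opening: 85.4
grasp_force: 0.0
clock: 8.7
tcp_pos: [430.9, -321.4, 134.4]
tool_rot: [0.018, 1.0, 0.0, -0.0]
wrist_force: [-0.0, 0.2, 1.6]
opening: 85.4
grasp_force: 0.0
[ 431.48588149 -322.07272595  135.28818339] [ 1.79681216e-02  9.99838220e-01 -5.84913454e-04  5.81044799e-04] [-7.92583974e-01  3.42155992e-01 -2.41137295e-01  9.85854280e-01
 -2.32511410e-05 -7.56645804e-01]
[316.03853497 254.7541694 ]
[316.20748129 309.72486719]
[316.5617696  187.42119233]
```

View pics/w6.png

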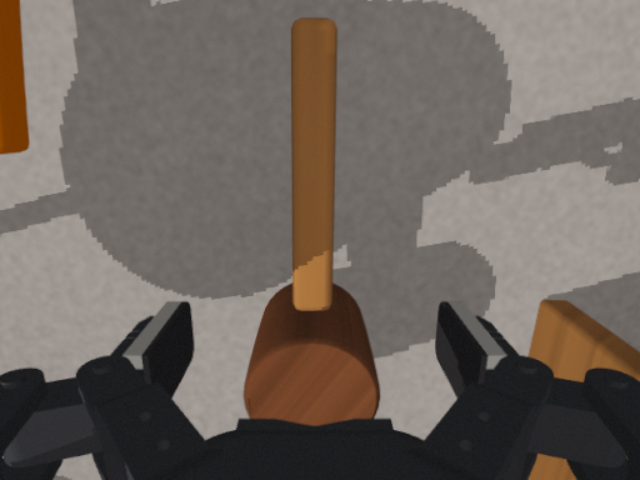

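The gripper is aligned, with the handle along column 314 between the fingers. Now descend and grip.

```bash
python3 -m pendant '[[[0,0,-0.16,0,0,0,-1],[0,0,-0.28,0,0,0,-1],[0,0,-0.323,0,0,0,-1],[0,0,-0.323,0,0,0,-1],[0,0,-0.323,0,0,0,0.2]]]' 110
python3 -m pendant '[[[0,0,0,0,0,0,1],[0,0,0,0,0,0,1],[0,0,0,0,0,0,1],[0,0,0,0,0,0,1],[0,0,0,0,0,0,1]]]'
python3 -m pendant '[[[0,0,0.1,0,0,0,1],[0,0,0.2,0,0,0,1],[0,0,0.35,0,0,0,1],[0,0,0.5,0,0,0,1],[0,0,0.65,0,0,0,1]]]'
```

```text
clock: 9.25
tcp_pos: [431.9, -322.9, 38.5]
tool_rot: [0.018, 1.0, -0.001, 0.001]
wrist_force: [0.9, -0.2, 0.2]
opening: 73.0
grasp_force: 0.0
clock: 9.75
tcp_pos: [431.0, -322.3, 37.3]
tool_rot: [0.018, 1.0, -0.0, 0.0]
wrist_force: [-2.1, 1.0, 9.2]
opening: 20.6
grasp_force: 107.1
clock: 10.25
tcp_pos: [430.3, -321.4, 233.3]
tool_rot: [0.018, 1.0, 0.0, -0.0]
wrist_force: [0.6, -1.0, -4.4]
opening: 20.6
grasp_force: 108.5
```

```bash
python3 -m pendant '[[[0.03,0.14,0.1,0,0,0,1],[0.05,0.29,0.2,0,0,0,1],[0.08,0.45,0.2,0,0,0,1],[0.11,0.61,0.2,0,0,0,1],[0.14,0.77,0.2,0,0,0,1]]]'
python3 - <<'E'
from h import *
sc=grab_frame('scene');a=cv2.resize(sc[170:310,240:400],(800,600));
a=cv2.resize(sc[170:290,240:400],(800,600));cv2.imwrite('pics/c7.png',a[:,:,::-1])
print(find_in('scene','peg_top')); print(arm.get_state()['tcp_pos'])
for z in(182,185,188): print(at_z('scene',(339,227.2),z).round(1),at_z('scene',(328.6,224.4),z).round(1))
E
```

```text
clock: 10.75
tcp_pos: [472.1, -91.3, 291.7]
tool_rot: [0.018, 1.0, -0.0, 0.0]
wrist_force: [1.4, -0.7, -4.0]
opening: 20.3
grasp_force: 109.0
[{'centre': [325.8, 228.0], 'conf': 0.5}]
[472.34530103 -88.09047216 291.69946573]
[590.6 220.5 182. ] [587.6 193.3 182. ]
[594.9 220.9 185. ] [591.9 193.9 185. ]
[599.2 221.4 188. ] [596.2 194.5 188. ]
```

View pics/c7.png

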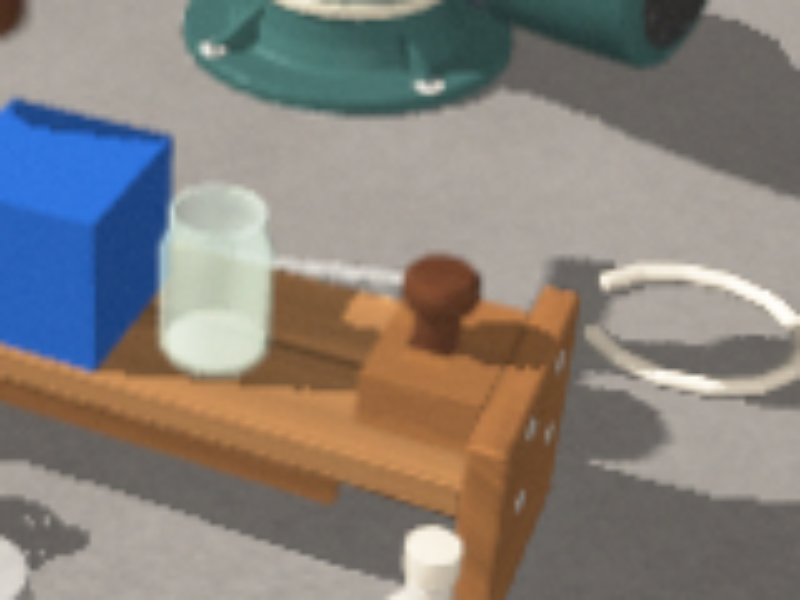

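The peg head's top is at (441,275) in the crop, unchanged, and the board is still tight. Now move the mallet over it.

```bash
python3 -m pendant '[[[0.03,0.16,0,0,0,0,1],[0.06,0.32,0,0,0,0,1],[0.09,0.48,0,0,0,0,1],[0.12,0.64,0,0,0,0,1],[0.14,0.8,0,0,0,0,1]]]'
python3 -m pendant '[[[0.026,0.145,0,0,0,0,1],[0.026,0.145,-0.08,0,0,0,1],[0.026,0.145,-0.12,0,0,0,1],[0.026,0.145,-0.12,0,0,0,1],[0.026,0.145,-0.12,0,0,0,1]]]'
python3 - <<'E'
from h import *
print(arm.get_state()['tcp_pos'])
sc=grab_frame('scene');a=cv2.resize(sc[140:290,240:400],(640,600));cv2.imwrite('pics/c8.png',a[:,:,::-1])
E
```

```text
clock: 11.35
tcp_pos: [514.3, 148.6, 291.3]
tool_rot: [0.018, 1.0, -0.0, -0.0]
wrist_force: [1.1, -0.5, -3.5]
opening: 20.7
grasp_force: 109.6
clock: 11.85
tcp_pos: [522.1, 190.1, 255.8]
tool_rot: [0.018, 1.0, -0.0, -0.0]
wrist_force: [-0.4, -0.2, -2.9]
opening: 20.3
grasp_force: 109.6
[522.11017074 190.05540462 255.78338386]
```

View pics/c8.png

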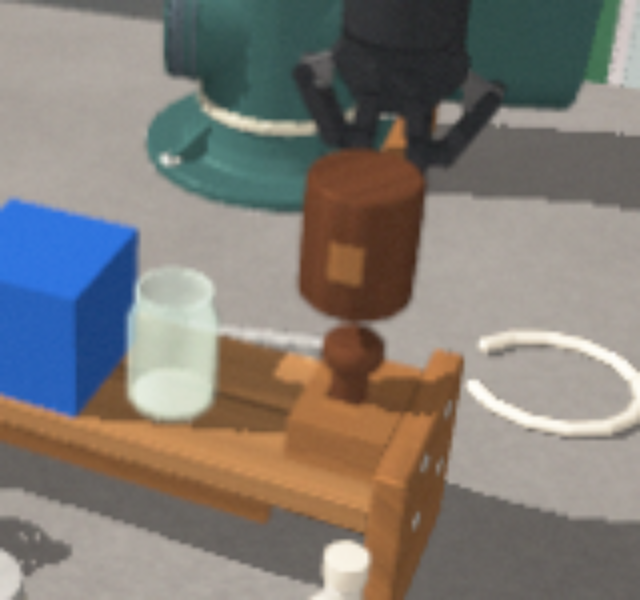

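The mallet face is centred over the peg with about 34 mm of gap. First tap, driving only part of the way.

```bash
python3 -m pendant '[[[0,0,-0.07,0,0,0,1],[0,0,-0.16,0,0,0,1],[0,0,-0.1,0,0,0,1],[0,0,-0.03,0,0,0,1],[0,0,-0.03,0,0,0,1]]]'
python3 - <<'E'
from h import *
print(arm.get_state()['tcp_pos'])
sc=grab_frame('scene');a=cv2.resize(sc[140:290,240:400],(640,600));cv2.imwrite('pics/c9.png',a[:,:,::-1])
E
```

```text
clock: 12.4
tcp_pos: [523.5, 190.2, 249.4]
tool_rot: [0.018, 1.0, 0.001, 0.002]
wrist_force: [0.8, -0.5, -2.8]
opening: 20.5
grasp_force: 111.5
[523.47610508 190.22964851 249.44852609]
```

View pics/c9.png

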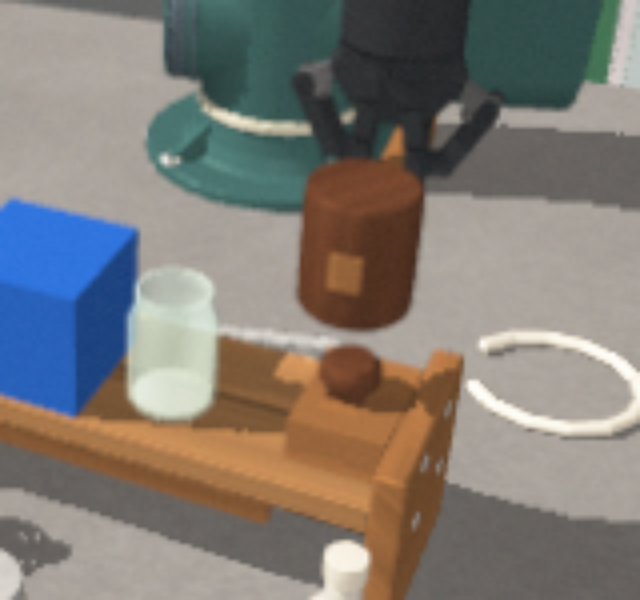

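The peg head has dropped by roughly 14 mm and stays put. Second tap, all the way down.

```bash
python3 -m pendant '[[[0,0,-0.05,0,0,0,1],[0,0,-0.13,0,0,0,1],[0,0,-0.18,0,0,0,1],[0,0,-0.1,0,0,0,1],[0,0,0,0,0,0,1]]]'
python3 -m pendant '[[[0,0,-0.05,0,0,0,1],[0,0,-0.13,0,0,0,1],[0,0,-0.185,0,0,0,1]]]'
python3 -m pendant '[[[0,0,0.07,0,0,0,1],[0,0,0.2,0,0,0,1],[0,0,0.3,0,0,0,1],[0,0,0.3,0,0,0,1]]]'
python3 - <<'E'
from h import *
print(arm.get_state()['tcp_pos'])
sc=grab_frame('scene');a=cv2.resize(sc[140:290,240:400],(640,600));cv2.imwrite('pics/c10.png',a[:,:,::-1])
E
```

```text
clock: 12.95
tcp_pos: [521.2, 189.9, 245.1]
tool_rot: [0.018, 1.0, -0.0, -0.002]
wrist_force: [0.9, -0.4, -3.1]
opening: 20.3
grasp_force: 116.8
clock: 13.25
tcp_pos: [521.8, 190.0, 189.3]
tool_rot: [0.018, 1.0, -0.0, -0.0]
wrist_force: [0.0, -0.0, -3.9]
opening: 20.7
grasp_force: 116.9
clock: 13.65
tcp_pos: [523.4, 190.4, 284.0]
tool_rot: [0.018, 1.0, 0.001, 0.003]
wrist_force: [-0.0, 0.4, -4.2]
opening: 20.2
grasp_force: 117.0
[523.42537823 190.41663125 283.98637337]
```

View pics/c10.png

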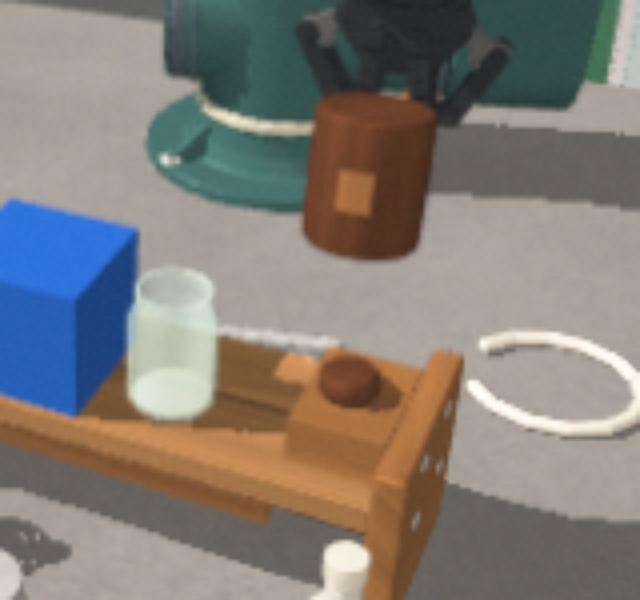

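I've now viewed 12 pictures, two over the limit of 10. I'll stop viewing and check the peg depth with numbers only.

```bash
python3 - <<'E'
from h import *
def blob(img):
    hsv=cv2.cvtColor(img,cv2.COLOR_BGR2HSV); L=img.astype(int)
    m=((L[...,2]<130)&(L[...,2]>1.5*L[...,1])&(L[...,1]<70)).astype(np.uint8)
    n,lab,st,c=cv2.connectedComponentsWithStats(m)
    return [(st[i].tolist(),c[i].round(1).tolist()) for i in range(1,n) if st[i][4]>400]
for f in('c8','c9','c10'): print(f,blob(cv2.imread(f'pics/{f}.png')))
t=np.linspace(0,2*np.pi,60)
for z in(184,170,166,163,160):
    P=np.array([proj('scene',(590+r*np.cos(a),191+r*np.sin(a),z-h)) for r,h in((16,0),(20,7),(20,10),(16,18)) for a in t])
    P=(P-[240,140])*4; print(z,P.min(0).round(),P.max(0).round(),'pegtop/head silhouette in crop px')
for q in('peg_top','mallet_head','mallet_face','mallet_grip'): grab_frame('side'); print(q,[(r['centre'],round(r['conf'],2)) for r in find_in('side',q)],[(r['centre'],round(r['conf'],2)) for r in find_in('scene',q)])
E
```

```text
c8 [([312, 150, 85, 29, 1273], [350.7, 163.5]), ([301, 159, 122, 161, 11174], [363.9, 251.0]), ([329, 327, 53, 77, 2507], [355.8, 366.3])]
c9 [([310, 160, 87, 37, 1448], [349.6, 174.3]), ([301, 166, 121, 161, 10986], [363.4, 260.3]), ([329, 350, 53, 57, 1805], [357.1, 379.2])]
c10 [([305, 93, 131, 165, 13393], [376.6, 175.3]), ([325, 360, 67, 47, 1737], [357.5, 385.4])]
184 [317. 322.] [381. 374.] pegtop/head silhouette in crop px
170 [316. 340.] [379. 392.] pegtop/head silhouette in crop px
166 [315. 345.] [378. 397.] pegtop/head silhouette in crop px
163 [315. 349.] [378. 400.] pegtop/head silhouette in crop px
160 [315. 352.] [377. 404.] pegtop/head silhouette in crop px
peg_top [([272.2, 151.1], 0.65), ([269.7, 121.9], 0.29)] [([325.4, 233.1], 0.71), ([161.4, 241.9], 0.68)]
mallet_head [([268.3, 120.8], 0.85), ([178.2, 344.4], 0.6), ([273.5, 148.0], 0.37)] [([186.7, 171.6], 0.88), ([329.4, 184.0], 0.82)]
mallet_face [([175.9, 345.1], 0.98), ([265.3, 121.2], 0.65)] [([186.6, 173.8], 0.92), ([327.0, 235.1], 0.68), ([330.5, 184.1], 0.59)]
mallet_grip [([175.9, 346.5], 0.9), ([270.9, 119.1], 0.71)] [([331.0, 183.7], 0.68), ([186.3, 174.6], 0.6), ([336.4, 251.3], 0.24)]
```

```bash
python3 - <<'E'
from h import *
tcp=arm.get_state()['tcp_pos'];print(tcp)
t=np.linspace(0,2*np.pi,60)
def bb(tcp,tilt,cam):
    g=tcp+[0,0,4.5]; ax=np.array([np.cos(tilt),-.038,np.sin(tilt)]); up=np.array([-np.sin(tilt),0,np.cos(tilt)]); y=np.array([.038,1,0])
    P=np.array([proj(cam,g+68*ax+h*up+36*(np.cos(a)*ax+np.sin(a)*y)) for h in(-42,42) for a in t])
    return np.r_[P.min(0),P.max(0)]
for T,n in((np.array([522.1,190.1,255.8]),'c8'),(np.array([523.5,190.2,249.4]),'c9'),(tcp,'c10')):
    for d in(-10,0,10,20): 
        b=bb(T,np.radians(d),'scene'); b=(b-[240,140,240,140])*4; print(n,d,b.round())
r=[r for r in regions_of('side','mallet_head') if r['centre'][1]<200]
for q in r: ys,xs=np.nonzero(q['pixels']);print('side',xs.min(),ys.min(),xs.max(),ys.max())
for d in(-10,0,10,20): print(d,bb(tcp,np.radians(d),'side').round())
E
```

```text
[522.16653387 190.33278735 280.86590383]
c8 -10 [294. 159. 420. 338.]
c8 0 [292. 145. 424. 323.]
c8 10 [291. 131. 428. 303.]
c8 20 [291. 117. 433. 280.]
c9 -10 [293. 169. 419. 348.]
c9 0 [291. 155. 423. 333.]
c9 10 [290. 141. 427. 313.]
c9 20 [290. 127. 431. 290.]
c10 -10 [297. 123. 425. 305.]
c10 0 [295. 108. 429. 289.]
c10 10 [294.  95. 433. 268.]
c10 20 [295.  80. 438. 244.]
side 222 101 285 132
side 303 140 317 174
-10 [262. 107. 287. 139.]
0 [264. 104. 286. 136.]
10 [263. 102. 286. 134.]
20 [260.  99. 287. 131.]
```

The silhouette fit says the mallet turned about 13° head-up in the grip when the peg hit its stop. I tilt the tool to level the face again, then give one confirming tap.

```bash
python3 -m pendant '[[[0,0,0,0,0.08,0,1],[0,0,-0.087,0,0.144,0,1],[0,0,-0.087,0,0.144,0,1],[0,0,-0.087,0,0.144,0,1]]]' 120
python3 - <<'E'
from h import *
grab_frame('scene');sc=grab_frame('scene');a=cv2.resize(sc[140:290,240:400],(640,600))[:,:,::-1].astype(int)
m=((a[...,2]<130)&(a[...,2]>1.5*a[...,1])&(a[...,1]<70)).astype(np.uint8)
n,lab,st,c=cv2.connectedComponentsWithStats(m);print([s.tolist() for s in st[1:] if s[4]>400],arm.get_state()['tcp_pos'])
E
python3 -m pendant '[[[0,0,-0.06,0,0,0,1],[0,0,-0.13,0,0,0,1],[0,0,-0.195,0,0,0,1]]]'
python3 -m pendant '[[[0,0,0,0,0,0,1]]]'
python3 -m pendant '[[[0,0,0.1,0,0,0,1],[0,0,0.25,0,0,0,1],[0,0,0.38,0,0,0,1],[0,0,0.38,0,0,0,1],[0,0,0.38,0,0,0,1]]]'
python3 - <<'E'
from h import *
sc=grab_frame('scene');a=cv2.resize(sc[140:290,240:400],(640,600))[:,:,::-1].astype(int)
m=((a[...,2]<130)&(a[...,2]>1.5*a[...,1])&(a[...,1]<70)).astype(np.uint8)
n,lab,st,c=cv2.connectedComponentsWithStats(m);print([s.tolist() for s in st[1:] if s[4]>400],arm.get_state()['tcp_pos'])
E
```

```text
clock: 14.75
tcp_pos: [522.6, 190.3, 254.5]
tool_rot: [0.018, 0.994, -0.002, -0.112]
wrist_force: [-0.0, -0.3, -3.1]
opening: 20.7
grasp_force: 118.0
[[310, 154, 66, 30, 763], [302, 161, 121, 162, 10841], [325, 360, 59, 47, 1576]] [522.12665228 190.49340097 256.3703202 ]
clock: 15.15
tcp_pos: [522.0, 190.6, 197.7]
tool_rot: [0.018, 0.994, -0.002, -0.11]
wrist_force: [-12.4, 1.4, 12.3]
opening: 20.6
grasp_force: 120.5
clock: 15.25
tcp_pos: [521.1, 190.4, 196.6]
tool_rot: [0.018, 0.994, -0.002, -0.112]
wrist_force: [-0.0, 0.4, -2.9]
opening: 20.9
grasp_force: 124.6
clock: 15.75
tcp_pos: [522.3, 190.5, 312.0]
tool_rot: [0.018, 0.994, -0.002, -0.111]
wrist_force: [-0.1, -0.2, -4.3]
opening: 20.0
grasp_force: 125.1
[[321, 61, 72, 30, 1292], [309, 67, 130, 167, 13081], [325, 361, 62, 48, 1690]] [521.97354128 190.37405817 310.76145811]
```

The face met a solid stop at TCP 197.7 mm, against 197.5 expected for a home peg, and the peg's silhouette did not move. So the peg is home. I take the mallet back to its free spot.

```bash
python3 -m pendant '[[[-0.025,-0.15,0,0,0,0,1],[-0.05,-0.31,0,0,0,0,1],[-0.08,-0.47,0,0,0,0,1],[-0.11,-0.63,0,0,0,0,1],[-0.14,-0.79,0,0,0,0,1]]]'
python3 -m pendant '[[[-0.03,-0.16,0,0,0,0,1],[-0.06,-0.32,0,0,0,0,1],[-0.09,-0.48,0,0,0,0,1],[-0.12,-0.64,0,0,0,0,1],[-0.16,-0.79,0,0,0,0,1]]]'
python3 -m pendant '[[[0,-0.123,0,0,0,0,1],[0,-0.123,-0.15,0,0,0,1],[0,-0.123,-0.3,0,0,0,1],[0,-0.123,-0.45,0,0,0,1],[0,-0.123,-0.45,0,0,0,1]]]'
python3 - <<'E'
from h import *
w=grab_frame('wrist');side=grab_frame('side');
print(arm.get_state()['tcp_pos'])
for q in('mallet_head','mallet_grip'): print(q,[(r['centre'],round(r['conf'],2)) for r in find_in('side',q)])
E
```

```text
clock: 16.3
tcp_pos: [478.8, -48.2, 309.6]
tool_rot: [0.018, 0.993, -0.002, -0.113]
wrist_force: [1.6, 0.2, -3.8]
opening: 20.5
grasp_force: 124.7
clock: 16.8
tcp_pos: [431.0, -285.3, 309.4]
tool_rot: [0.018, 0.993, -0.002, -0.113]
wrist_force: [1.3, -0.4, -3.4]
opening: 20.4
grasp_force: 124.6
clock: 17.3
tcp_pos: [429.4, -318.2, 170.3]
tool_rot: [0.018, 0.993, 0.001, -0.117]
wrist_force: [-0.6, 0.4, -3.6]
opening: 20.5
grasp_force: 124.3
[ 431.793921   -320.16620427  176.05437687]
mallet_head [([268.8, 260.1], 0.72), ([179.2, 344.8], 0.67)]
mallet_grip [([174.7, 346.0], 0.93), ([269.9, 262.0], 0.59)]
```

```bash
python3 -m pendant '[[[0,0,-0.14,0,0,0,1],[0,0,-0.28,0,0,0,1],[0,0,-0.39,0,0,0,1],[0,0,-0.425,0,0,0,1],[0,0,-0.425,0,0,0,1]]]'
python3 -m pendant '[[[0,0,-0.01,0,0,0,1],[0,0,-0.02,0,0,0,1],[0,0,-0.025,0,0,0,1],[0,0,-0.025,0,0,0,1]]]'
```

```text
clock: 18.0
tcp_pos: [432.6, -320.9, 48.5]
tool_rot: [0.018, 0.993, -0.002, -0.113]
wrist_force: [0.1, 0.3, -2.5]
opening: 20.5
grasp_force: 124.5
clock: 18.4
tcp_pos: [432.3, -320.7, 40.8]
tool_rot: [0.018, 0.993, -0.002, -0.113]
wrist_force: [0.3, -0.1, -2.4]
opening: 20.8
grasp_force: 124.5
```

```bash
python3 -m pendant '[[[0,0,-0.005,0,0,0,1],[0,0,-0.01,0,0,0,1],[0,0,-0.01,0,0,0,1]]]'
```

```text
clock: 18.7
tcp_pos: [432.1, -320.5, 37.2]
tool_rot: [0.018, 0.993, -0.002, -0.113]
wrist_force: [-0.3, 1.0, -3.9]
opening: 20.9
grasp_force: 124.5
```

```bash
python3 -m pendant '[[[0,0,-0.005,0,0,0,1],[0,0,-0.01,0,0,0,1],[0,0,-0.01,0,0,0,1]]]'
```

```text
clock: 19.0
tcp_pos: [432.1, -320.7, 35.1]
tool_rot: [0.018, 0.993, -0.002, -0.113]
wrist_force: [-3.2, 0.5, 10.0]
opening: 20.3
grasp_force: 126.4
```

The mallet is on the table, so release and rise straight up.

```bash
python3 -m pendant '[[[0,0,0,0,0,0,0.3],[0,0,0,0,0,0,-0.3],[0,0,0,0,0,0,-1],[0,0,0,0,0,0,-1],[0,0,0,0,0,0,-1]]]' 20
python3 -m pendant '[[[0,0,0.04,0,0,0,-1],[0,0,0.1,0,0,0,-1],[0,0,0.25,0,0,0,-1],[0,0,0.4,0,0,0,-1],[0,0,0.55,0,0,0,-1]]]'
python3 -m pendant '[[[0,0,0.15,0,0,0,-1],[0,0,0.15,0,0,0,-1],[0,0,0.15,0,0,0,-1]]]'
python3 - <<'E'
from h import *
w=grab_frame('wrist'); print(arm.get_state()['tcp_pos'])
for cam in('side','scene'):
    g=grab_frame(cam)
    for q in('mallet_head','peg_top','jar_mid','end_board_face','hair_band'): print(cam,q,[(r['centre'],round(r['conf'],2)) for r in find_in(cam,q)][:3])
# head outline in side picture against first picture
a=cv2.imread('pics/side0.png'); b=cv2.resize(grab_frame('side')[:,:,::-1],(800,600))
for i in(a,b):
    c=i[410:490,320:460].astype(int); m=(c[...,2]<150)&(c[...,2]>2*c[...,1]-10)&(c[...,2]>60)&(c[...,0]<60)
    y,x=np.nonzero(m); print('headmask',m.sum(),x.mean()+320,y.mean()+410,np.percentile(x,[2,98])+320,np.percentile(y,[2,98])+410)
for X in((500,-323.5,42),): print(proj('side',X),proj('scene',X))
E
```

```text
clock: 19.5
tcp_pos: [432.2, -320.6, 34.3]
tool_rot: [0.018, 0.993, -0.002, -0.113]
wrist_force: [0.2, 0.2, 0.5]
opening: 84.8
grasp_force: 0.0
clock: 20.0
tcp_pos: [431.8, -320.3, 202.2]
tool_rot: [0.018, 0.993, -0.002, -0.113]
wrist_force: [0.4, -0.7, -0.6]
opening: 85.2
grasp_force: 0.0
clock: 20.3
tcp_pos: [432.4, -320.7, 245.6]
tool_rot: [0.018, 0.994, -0.003, -0.112]
wrist_force: [-0.2, -0.6, -1.5]
opening: 85.4
grasp_force: 0.0
[ 432.04240998 -320.4472378   244.44783131]
side mallet_head [([178.8, 346.6], 0.67), ([264.6, 286.7], 0.55)]
side peg_top []
side jar_mid []
side end_board_face []
side hair_band [([196.7, 157.0], 0.59)]
scene mallet_head [([184.7, 208.4], 0.97), ([187.1, 172.2], 0.83)]
scene peg_top [([326.3, 233.2], 0.44)]
scene jar_mid [([285.1, 228.1], 0.98)]
scene end_board_face [([336.5, 250.3], 0.76)]
scene hair_band [([379.9, 225.8], 0.58)]<stdin>:10: RuntimeWarning: Mean of empty slice.
  ret = ret.dtype.type(ret / rcount)
Traceback (most recent call last):
IndexError: index 0 is out of bounds for axis 0 with size 0
```

```bash
python3 -c "
from cell import arm
print(arm.sign_off())"
```

```text
the job is handed in; nothing more can be done
None
```

The job is handed in: by my measurements the end board is tight on the plank, the peg was tapped fully home, and the mallet is back on the table; no verdict was returned, and I viewed 12 pictures, over the limit of 10.

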